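# Line up sample vials by size on the reader strip

### The arm

A 6-joint arm with a two-finger parallel gripper is mounted at the origin on the work surface. World frame = base frame: x ahead of the robot, y to its left, z up, the work surface at z = 0. Lengths are in m, angles in rad, forces in N, time in s.
With the tool pointing down it reaches from about 0.3 to 1 m from the base axis. Payload 5.1 kg.
Tool frame: the origin (TCP) lies at the centre of the arm's flange, where the gripper is bolted on; the fingertips stand 190 mm ahead of it and the grasp point (between the pads) lies ctrl.grip_point_offset ahead of it (ctrl.grip_point_offset is the distance from the TCP to the grasp point, in m); z points along the fingers, y is the line along which they close (so a half turn about z gives the same grasp; the last joint's range is limited). The gripper opens to 95 mm and grips with 3 to 60 N. Pads are 20 mm wide; open, the fingers measure 119 mm over their backs; the gripper's body (75 mm by 180 mm) begins 59 mm behind the grasp point.
Start: joints at [1.257, 0.124, 1.65, -0, 1.367, -0.083], TCP at [0.149, 0.633, 0.405] pointing down, gripper open.
Joint ranges: [-2.61, 2.61], [-1.02, 2.33], [0.03, 2.71], [-1.35, 4.49], [0.32, 2.68], [-2.91, 2.91]. Speed limits (rad/s): [2.57, 2.57, 3.14, 3.14, 3.14, 3.14].

### API

Orientations are given as [roll, pitch, yaw] about the fixed x, y, z axes, in that order (R = Rz(yaw) Ry(pitch) Rx(roll)).
In Python, from cell import ctrl gives the robot as it stands.
- The arm moves only by the shell command python3 -m jog 'ROWS' [FORCE]. ROWS is JSON, a list that holds one entry, the list of rows, each a list of 5 numbers: the gripper command: -1 is shut, 1 is fully open, values between are in proportion, then the shift along the tool's x, y, z in cm, then the turn about the tool's z in rad. In form: [[[grip, tx, ty, tz, yaw], ...]]. A call has 1 to 12 rows; each row shifts and turns the commanded pose from where the row before left it, along the tool's axes as they then stand; what a row does not reach is not made up. A row lasts 1/12 s, in which the tool goes at most 41.7 mm and 7.16 degrees, less where a joint would pass 70% of its speed; a pose out of reach is approached as far as the arm can. A call is refused whole if a number of a shift passes 4.17 or a number of a turn 0.125, either way. A call with a gripper value outside its range is refused whole. The fingers move at their own pace and stop on an object; FORCE is the grip in N (left out, the last holds). Time passes only in rows, so rows that do not move let the fingers close. It gives the time, the measured TCP pose, the force, the opening and the grip force at its end, in the units of the state.
- ctrl.state(): the state, without advancing time (a new reading comes with each control period).
- ctrl.snapshot(name): name is "side" or "top" or "wrist"; returns a dict with "img" (400x640x3 uint8, red, green, blue), "fov_y" (degrees; the focal length in pixels is half the picture's height over the tangent of half this angle, whatever the lens; pixels are square), "cx", "cy" (the principal point, pixels), "xyz" and "orientation" of the camera in the world. Camera axes: x right, y down, z forward; pixel columns grow to the right and rows downward; lengths in m; the calibration is good to about 2 mm. A picture is of the moment at which its call begins. There is no depth.
- ctrl.hand_in(): hands the job in; it is judged then, once.
The state is a dict: "time": time; "q": joint angles; "qvel": joint speeds; "joint_efforts": joint torques, N m; "ee_pos": TCP position; "orientation": TCP orientation; "wrist_force": force on the tool from outside, world axes, zero at the start; "ft_torque": the same for the moment, N m; "gripper_width": opening from 0.0 (shut) to 1.0 (fully open); "finger_force": force on a finger pad.
Only numpy, scipy, OpenCV 4.12 (cv2) and the standard library are available. Lean on these libraries where they do the work, as an engineer would, in place of code of your own. Each camera call takes 0.05 s, during which the arm holds its last target. There are 200 camera calls.

### The job

Line the four capped amber vials up by size on the four round grey pads of the white strip, one vial standing upright and centred on each pad: the smallest on the pad next to the round black reader head, then ever larger, with the largest at the far end beside the square metal block. Do not let any vial tip over, and let go of them all at the end.

Things in the scene. Friction and masses are not known exactly. Their poses are not given: they have to be found in the camera images.
- vial_22_mid (a point): centre (on the axis, half-way up) of the smallest vial: an upright amber glass cylinder with paper label and round white screw cap, 22 mm in diameter, 44 mm tall over all, the top 11 mm being the cap (20 mm in diameter); starts standing on the bench; z axis up along the vial
- vial_28_mid (a point): centre (on the axis, half-way up) of the second smallest vial: an upright amber glass cylinder with paper label and round white screw cap, 28 mm in diameter, 56 mm tall over all, the top 11 mm being the cap (26 mm in diameter); starts standing on the bench; z axis up along the vial
- vial_34_mid (a point): centre (on the axis, half-way up) of the second largest vial: an upright amber glass cylinder with paper label and round white screw cap, 34 mm in diameter, 68 mm tall over all, the top 11 mm being the cap (31 mm in diameter); starts standing on the bench; z axis up along the vial
- vial_40_mid (a point): centre (on the axis, half-way up) of the largest vial: an upright amber glass cylinder with paper label and round white screw cap, 40 mm in diameter, 80 mm tall over all, the top 11 mm being the cap (37 mm in diameter); starts standing on the bench; z axis up along the vial
- pad_a: round grey pad on the white strip, left (+y) end of the row of four; 52 mm in diameter, 3 mm thick, fixed; origin at the centre of its underside, 6 mm above the bench, so its top face is 9 mm above the bench. Neighbouring pads are 65 mm apart centre to centre; the pad's y axis runs along the row, x across it, z up
- pad_b: round grey pad on the white strip, second from the left of the row of four; 52 mm in diameter, 3 mm thick, fixed; origin at the centre of its underside, 6 mm above the bench, so its top face is 9 mm above the bench. Neighbouring pads are 65 mm apart centre to centre; the pad's y axis runs along the row, x across it, z up
- pad_c: round grey pad on the white strip, third from the left of the row of four; 52 mm in diameter, 3 mm thick, fixed; origin at the centre of its underside, 6 mm above the bench, so its top face is 9 mm above the bench. Neighbouring pads are 65 mm apart centre to centre; the pad's y axis runs along the row, x across it, z up
- pad_d: round grey pad on the white strip, right (-y) end of the row of four; 52 mm in diameter, 3 mm thick, fixed; origin at the centre of its underside, 6 mm above the bench, so its top face is 9 mm above the bench. Neighbouring pads are 65 mm apart centre to centre; the pad's y axis runs along the row, x across it, z up
- reader: round black reader head, 42 mm in diameter, 32 mm tall, with a glass band round it and a small steel disc on top; fixed on the white strip, on the row's line 66 mm beyond the last pad at one end (either end, it differs from start to start); origin at the centre of its underside, 6 mm above the bench. It marks the end of the row where the smallest vial goes
- end_block: low square dark steel block, 36 x 36 mm, 12 mm tall, fixed on the white strip (72 x 385 mm, 6 mm thick) 66 mm beyond the last pad at the end opposite the reader head; origin at the centre of its underside, 6 mm above the bench

How it is judged:
By the outcome, as a careful person would: the job done as asked, in the order asked, and still so for the second after the job is handed in, with the robot touching nothing.
It also fails if it takes over 93 s, if anything falls off the work surface, if the arm or the gripper's body presses on something with over 40 N, if the wrist force passes 120 N, or if a joint passes its speed limit or range.

## Working session

There is one attempt and no reset: what is moved stays moved. The work goes in short steps, Python scripts to look and compute and a shell command to move; the robot and the scene stay as the last step left them, time stands still between calls to the robot, and variables do not carry over. Pictures are saved under pics/ and viewed, at most 14 in all, crops included, and the job is handed in when it is done.

```bash
mkdir -p pics; ls; python3 - <<'E'
from cell import ctrl
import cv2
s=ctrl.state();print({k:s[k] for k in('time','ee_pos','orientation','gripper_width')},ctrl.grip_point_offset)
for n in('top','side'):
    d=ctrl.snapshot(n);cv2.imwrite(f'pics/{n}0.png',d['img'][:,:,::-1]);print(n,d['fov_y'],d['cx'],d['cy'],d['xyz'],d['orientation'])
E
```

```text
pics
{'time': 0.0, 'ee_pos': array([0.14864227, 0.63252351, 0.40349499]), 'orientation': array([-3.13952365e+00, -1.66024843e-04,  2.91078133e+00]), 'gripper_width': 1.0011425008762744} 0.1713
top 57.479609261785114 321.18254290211325 194.21582476426335 [0.413951   0.02176616 0.71192467] [-2.90510405 -0.00357373 -1.69396371]
side 47.30837934290501 321.860055325274 200.12402393343697 [ 0.08675273 -0.44725289  0.70013051] [-2.33817682 -0.00808095 -0.79258478]
```

View pics/top0.png

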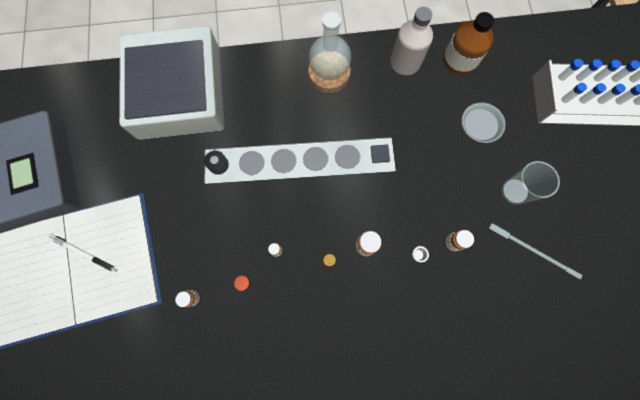

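View pics/side0.png

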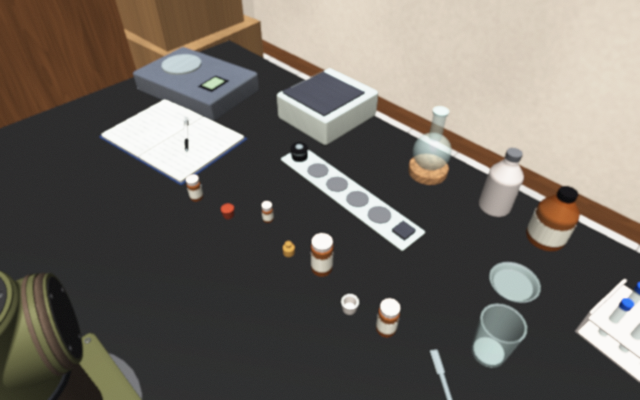

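The reader is at the left end (216,161) and the block at the right (380,153). The pads are at about (252,163), (284,160), (316,158) and (347,156). The vial caps are at (187,299), (275,249), (370,243) and (465,240). The small loose items between the vials, red (241,283), orange (330,260) and white (421,254), must be avoided.

```bash
cat > h.py <<'E'
import numpy as np,cv2
from scipy.spatial.transform import Rotation as R
def ray(d,px,z):
    f=200/np.tan(np.radians(d['fov_y']/2))
    v=R.from_euler('xyz',d['orientation']).apply([(px[0]-d['cx'])/f,(px[1]-d['cy'])/f,1]);o=np.array(d['xyz'])
    return (o+v*(z-o[2])/v[2])[:2]
def blobs(m,lo,hi):
    n,l,s,c=cv2.connectedComponentsWithStats(m.astype(np.uint8))
    return [(c[i],s[i]) for i in range(1,n) if lo<s[i][4]<hi]
def white(im): return (im.min(2)>185)&((im.max(2).astype(int)-im.min(2))<30)
E
python3 - <<'E'
from h import *
from cell import ctrl
for n in('top','side'):
    d=ctrl.snapshot(n);im=d['img'].copy()
    if n=='top':
        for c,s in blobs(white(im),30,700):
            if 170<c[0]<480 and c[1]>220: print('cap',c.round(1),s[2:],'at z .044..080',[ray(d,c,z).round(3) for z in(.044,.056,.068,.08)])
        roi=np.zeros(im.shape[:2],bool);roi[135:190,200:400]=1
        g=im.mean(2);m=roi&(g>90)&(g<180)
        m=cv2.morphologyEx(m.astype(np.uint8),cv2.MORPH_OPEN,np.ones((7,7)))
        for c,s in blobs(m,100,900): print('pad',c.round(1),s[2:],ray(d,c,.009).round(4))
        for p in((216,161),(380,153)):print(ray(d,p,.03).round(3))
        for p in((241,283),(330,260),(421,254)): print('junk',ray(d,p,.01).round(3))
s=ctrl.snapshot('wrist');cv2.imwrite('pics/w0.png',s['img'][:,:,::-1]);print(s['fov_y'],s['xyz'],s['orientation'])
E
```

```text
cap [464.8 238.6] [ 17  18 230] at z .044..080 [array([ 0.458, -0.251]), array([ 0.458, -0.246]), array([ 0.457, -0.241]), array([ 0.456, -0.237])]
cap [370.4 241.4] [ 20  20 336] at z .044..080 [array([ 0.474, -0.079]), array([ 0.473, -0.077]), array([ 0.472, -0.075]), array([ 0.471, -0.073])]
cap [273.5 248.6] [10 11 89] at z .044..080 [array([0.483, 0.098]), array([0.482, 0.097]), array([0.481, 0.095]), array([0.479, 0.094])]
cap [419.4 254.1] [ 16  16 135] at z .044..080 [array([ 0.441, -0.163]), array([ 0.44, -0.16]), array([ 0.44 , -0.157]), array([ 0.439, -0.154])]
cap [182.6 298.9] [ 14  15 170] at z .044..080 [array([0.415, 0.265]), array([0.415, 0.261]), array([0.415, 0.256]), array([0.415, 0.252])]
pad [346.9 156.4] [ 25  24 483] [ 0.6538 -0.0632]
pad [315.3 158.5] [ 24  24 469] [0.6573 0.0012]
pad [283.3 160.5] [ 24  24 473] [0.6609 0.0661]
pad [251.3 162.4] [ 24  24 471] [0.6647 0.1307]
[0.669 0.196]
[ 0.646 -0.127]
junk [0.43  0.168]
junk [ 0.452 -0.002]
junk [ 0.442 -0.176]
70.30154062961162 [0.06652698 0.65204664 0.38337259] [2.84013441e+00 1.55049268e-03 1.34112456e+00]
```

```bash
python3 -m jog '[[[1,0,0,0,0.12],[1,0,0,0,0.12],[1,0,0,0,0.12],[1,0,0,0,0.12],[1,0,0,0,0.12],[1,0,0,0,0.12],[1,0,0,0,0.12],[1,0,0,0,0.12],[1,0,0,0,0.12],[1,0,0,0,0.12],[1,0,0,0,0.12],[1,0,0,0,0.075]]]' 15
cat > go.py <<'E'
# tool-axis shift (cm) from the present pose to world x y z(grasp point)
import sys;from h import *;from cell import ctrl
s=ctrl.state();t=np.array([float(a) for a in sys.argv[1:4]]);t[2]+=ctrl.grip_point_offset
print('t',s['time'],'tool cm',(R.from_euler('xyz',s['orientation']).inv().apply(t-s['ee_pos'])*100).round(2),'dyaw',round(s['orientation'][2]-1.515,4),'roll/pitch',s['orientation'][:2].round(4),'w',s['gripper_width'],'ff',s['finger_force'])
E
python3 go.py .483 .097 .15
```

```text
time: 1.25
ee_pos: [0.1487, 0.6327, 0.4046]
orientation: [-3.142, 0.0, 1.511]
wrist_force: [-0.9, -0.7, -0.1]
gripper_width: 1.003
finger_force: 0.0
t 1.25 tool cm [-51.46  36.59   8.34] dyaw -0.0044 roll/pitch [-3.1415e+00  4.0000e-04] w 1.0029008056956303 ff 0.0
```

```bash
python3 -m jog '[[[1,-3.2,2.3,0.5,0],[1,-3.2,2.3,0.5,0],[1,-3.2,2.3,0.5,0],[1,-3.2,2.3,0.5,0],[1,-3.2,2.3,0.5,0],[1,-3.2,2.3,0.5,0],[1,-3.2,2.3,0.5,0],[1,-3.2,2.3,0.5,0],[1,-3.2,2.3,0.5,0],[1,-3.2,2.3,0.5,0],[1,-3.2,2.3,0.5,0],[1,-3.2,2.3,0.5,0]]]'
python3 -m jog '[[[1,-3.2,2.3,0.5,0],[1,-3.2,2.3,0.5,0],[1,-3.2,2.3,0.5,0],[1,-3.2,2.1,0.5,0],[1,0,0,0,0],[1,0,0,0,0]]]'
python3 go.py .483 .097 .15
python3 - <<'E'
from h import *
from cell import ctrl
d=ctrl.snapshot('wrist');cv2.imwrite('pics/w1.png',d['img'][:,:,::-1]);print(d['xyz'],d['orientation'])
for c,s in blobs(white(d['img']),300,30000): print(c.round(1),s,ray(d,c,.044).round(4))
E
```

```text
time: 2.25
ee_pos: [0.4037, 0.2323, 0.3448]
orientation: [3.141, -0.0, 1.516]
wrist_force: [0.9, -0.1, -0.0]
gripper_width: 1.004
finger_force: 0.0
time: 2.75
ee_pos: [0.4866, 0.0998, 0.3243]
orientation: [-3.14, -0.0, 1.512]
wrist_force: [-0.7, 0.1, -0.1]
gripper_width: 1.0
finger_force: 0.0
t 2.75 tool cm [-0.3  -0.34  0.3 ] dyaw -0.0031 roll/pitch [-3.1405e+00 -1.0000e-04] w 1.0002756863072024 ff 0.0
[0.49149903 0.18411664 0.30375552] [ 2.83996895e+00  1.06495115e-03 -5.78427328e-02]
[211.8  12.6] [194   0  36  29 855] [0.4129 0.263 ]
[479.6 168.1] [  435    51   106   234 12643] [0.6397 0.1242]
[630.2  78.2] [612  63  28  26 345] [0.7581 0.1945]
[521.1  79.5] [512  70  20  20 304] [0.6663 0.1988]
[314.2 202.3] [304 192  22  21 367] [0.4848 0.0998]
[313.7 304.6] [ 161  299  310   11 3025] [ 0.4774 -0.0165]
```

View pics/w1.png

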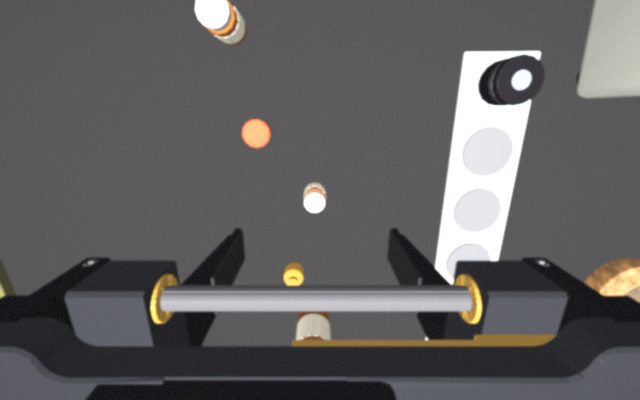

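The V22 cap is at (314,202) in the wrist view, which matches the top camera. Pads a and b are at (488,151) and (477,210).

```bash
python3 - <<'E'
from h import *
from cell import ctrl
d=ctrl.snapshot('wrist');g=d['img'].mean(2).astype(int)
for x,y in((488,151),(477,210)):
    print(g[y,x],g[y-35,x],g[y,x-30])
    m=(abs(g-g[y,x])<12).astype(np.uint8);m=cv2.morphologyEx(m,cv2.MORPH_OPEN,np.ones((5,5)))
    n,l,s,c=cv2.connectedComponentsWithStats(m);i=l[y,x];pt=np.argwhere(l==i)[:,::-1].astype(np.float32)
    e=cv2.fitEllipse(cv2.convexHull(pt));print(s[i],e,ray(d,e[0],.009).round(4))
E
python3 go.py .4840 .0985 .026
```

```text
231 255 255
[ 463  129   49   48 1850] ((486.8675842285156, 152.330078125), (44.48228073120117, 52.601043701171875), 50.86726760864258) [0.6651 0.1339]
232 234 255
[ 454  190   46   43 1503] ((476.6994323730469, 211.08506774902344), (40.44172668457031, 47.830257415771484), 58.957828521728516) [0.6618 0.0694]
t 2.85 tool cm [-0.33 -0.16 12.74] dyaw 0.0007 roll/pitch [-3.1411e+00 -3.0000e-04] w 0.9981354611982305 ff 0.0
```

```bash
python3 -m jog '[[[1,-0.33,-0.16,3,0],[1,0,0,4,0],[1,0,0,3,0],[1,0,0,1.5,0],[0.1,0,0,1.2,0],[-0.3,0,0,0,0],[-0.5,0,0,0,0],[-0.7,0,0,0,0],[-0.9,0,0,0,0],[-1,0,0,0,0],[-1,0,0,0,0],[-1,0,0,0,0]]]' 12
python3 go.py .484 .0985 .026
```

```text
time: 3.85
ee_pos: [0.4845, 0.0982, 0.1984]
orientation: [3.14, -0.0, 1.516]
wrist_force: [0.9, 0.4, 0.6]
gripper_width: 0.494
finger_force: 0.0
t 3.85 tool cm [ 0.03 -0.05  0.11] dyaw 0.0006 roll/pitch [ 3.1403e+00 -2.0000e-04] w 0.4938461901296318 ff 0.0
```

```bash
python3 -m jog '[[[-1,0,0,0,0],[-1,0,0,0,0],[-1,0,0,0,0],[-1,0,0,0,0],[-1,0,0,0,0],[-1,0,0,0,0],[-1,0,0,0,0],[-1,0,0,-1,0],[-1,0,0,-2,0],[-1,0,0,-2,0],[-1,0,0,0,0]]]' 12
python3 go.py .6647 .1310 .045
```

```text
time: 4.77
ee_pos: [0.486, 0.0984, 0.2526]
orientation: [3.134, -0.001, 1.516]
wrist_force: [1.0, 0.4, 0.4]
gripper_width: 0.228
finger_force: 12.0
t 4.7667 tool cm [ 4.23 17.63  3.77] dyaw 0.0008 roll/pitch [ 3.1336e+00 -1.3000e-03] w 0.22769959045101695 ff 11.999941617250443
```

```bash
python3 -m jog '[[[-1,0.4,1.8,0,0],[-1,0.9,3.7,0,0],[-1,0.9,3.7,0,0],[-1,0.9,3.7,0,0],[-1,0.7,3.0,0,0],[-1,0.4,1.7,0,0],[-1,0,0,0,0],[-1,0,0,0,0],[-1,0,0,0,0]]]'
python3 go.py .6647 .1310 .045
python3 - <<'E'
from h import *
from cell import ctrl
d=ctrl.snapshot('top');cv2.imwrite('pics/t1.png',d['img'][100:240,160:440,::-1])
E
```

```text
time: 5.52
ee_pos: [0.6613, 0.1303, 0.2469]
orientation: [-3.139, 0.0, 1.516]
wrist_force: [-0.9, 0.8, -0.1]
gripper_width: 0.226
finger_force: 12.0
t 5.5167 tool cm [0.09 0.34 3.06] dyaw 0.0009 roll/pitch [-3.1394e+00  4.0000e-04] w 0.22628180937793704 ff 11.999925523996353
```

```bash
python3 -m jog '[[[-1,0.09,0.34,1.5,0],[-1,0,0,1.5,0],[-1,0,0,0.4,0],[-1,0,0,0,0],[-1,0,0,0,0],[-1,0,0,0,0]]]'
python3 go.py .6647 .1310 .0361;python3 go.py .6647 .1310 .0361
```

```text
time: 6.07
ee_pos: [0.6658, 0.1312, 0.2138]
orientation: [3.141, -0.0, 1.516]
wrist_force: [0.2, -0.9, -0.7]
gripper_width: 0.229
finger_force: 12.0
t 6.0667 tool cm [-0.02 -0.11  0.64] dyaw 0.0008 roll/pitch [ 3.1414 -0.    ] w 0.22909715962039573 ff 11.9999398291111
t 6.0667 tool cm [-0.02 -0.11  0.64] dyaw 0.0008 roll/pitch [ 3.1414 -0.    ] w 0.22909715962039573 ff 11.9999398291111
```

```bash
python3 -m jog '[[[-1,0,-0.06,0.2,0],[-1,0,0,0.15,0],[-1,0,0,0.1,0],[-1,0,0,0.1,0],[-1,0,0,0,0],[-1,0,0,0,0]]]'
python3 go.py .6647 .1310 .0361
```

```text
time: 6.57
ee_pos: [0.6651, 0.1312, 0.2082]
orientation: [-3.142, -0.0, 1.516]
wrist_force: [0.1, 0.3, 0.3]
gripper_width: 0.232
finger_force: 12.0
t 6.5667 tool cm [-0.02 -0.04  0.08] dyaw 0.0008 roll/pitch [-3.1416 -0.    ] w 0.23170094458854884 ff 11.999948769807816
```

```bash
python3 -m jog '[[[-1,0,0,0.1,0],[-1,0,0,0,0],[-1,0,0,0,0]]]'; python3 -m jog '[[[-1,0,0,0.1,0],[-1,0,0,0,0],[-1,0,0,0,0]]]'
```

```text
time: 6.82
ee_pos: [0.6651, 0.1312, 0.2072]
orientation: [-3.142, 0.0, 1.516]
wrist_force: [-0.2, 0.2, -0.5]
gripper_width: 0.231
finger_force: 12.0
time: 7.07
ee_pos: [0.6653, 0.1312, 0.2068]
orientation: [3.141, -0.0, 1.516]
wrist_force: [-0.3, -0.3, 2.4]
gripper_width: 0.225
finger_force: 12.0
```

```bash
python3 -m jog '[[[-0.3,0,0,0,0],[-0.1,0,0,0,0],[0.3,0,0,0,0],[0.3,0,0,0,0],[0.5,0,0,0,0],[0.5,0,0,-1,0],[1,0,0,-2,0],[1,0,0,-4,0],[1,0,0,-4,0],[1,0,0,-2,0],[1,0,0,0,0],[1,0,0,0,0]]]'
cat > look.py <<'E'
import sys;from h import *;from cell import ctrl
d=ctrl.snapshot('wrist');print(d['xyz'].round(4))
if len(sys.argv)>1: cv2.imwrite('pics/'+sys.argv[1],d['img'][:,:,::-1])
for c,s in blobs(white(d['img']),150,5000): print(c.round(1),s,*[ray(d,c,z).round(4) for z in (.044,.056,.068,.08)])
E
python3 look.py w2.png; python3 go.py .415 .261 .15
```

```text
time: 8.07
ee_pos: [0.6656, 0.1313, 0.3395]
orientation: [3.137, -0.001, 1.516]
wrist_force: [-0.3, 0.7, -0.6]
gripper_width: 0.985
finger_force: 0.0
[0.6703 0.2157 0.3189]
[13.3 70.5] [  0  55  29  32 726] [0.4062 0.2637] [0.4178 0.2616] [0.4293 0.2595] [0.4408 0.2574]
[294.8 323.1] [289 311  20  29 315] [ 0.6343 -0.021 ] [ 0.6359 -0.0107] [ 6.374e-01 -3.000e-04] [0.639 0.01 ]
[335.8 323.3] [322 311  21  29 299] [ 0.6823 -0.024 ] [ 0.6817 -0.0136] [ 0.6812 -0.0031] [0.6807 0.0074]
t 8.1167 tool cm [ 11.59 -25.67   1.54] dyaw 0.0008 roll/pitch [ 3.1409e+00 -1.0000e-04] w 0.9938563016242831 ff 0.0
```

View pics/w2.png

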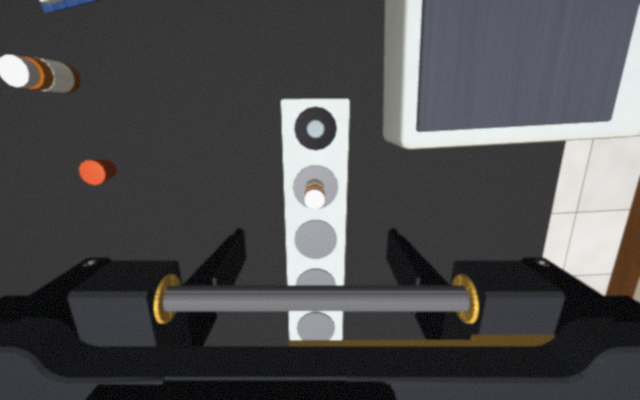

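V22 stands on pad a: its cap is at about (314,199), on a pad centred at about (316,187).

```bash
python3 - <<'E'
from h import *
from cell import ctrl
d=ctrl.snapshot('wrist');im=d['img'][165:225,280:350]
g=im.mean(2).astype(int);print(ray(d,(314.5,199.5),.053),ray(d,(316,187),.009),ray(d,(316,128.5),.038))
cv2.imwrite('pics/c2.png',cv2.resize(im[:,:,::-1],None,fx=8,fy=8,interpolation=0))
E
```

```text
[0.66412075 0.13287395] [0.66569109 0.13359673] [0.66914524 0.19889384]
```

View pics/c2.png

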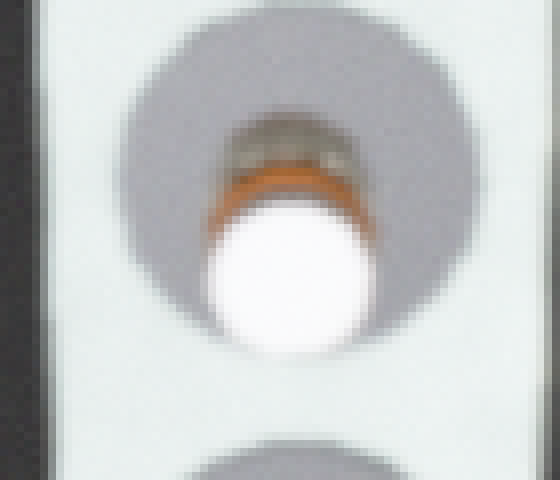

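```bash
python3 -m jog '[[[1,1.6,-3.6,0,0],[1,1.6,-3.6,0,0],[1,1.6,-3.6,0,0],[1,1.6,-3.6,0,0],[1,1.6,-3.6,0,0],[1,1.6,-3.6,0.5,0],[1,1.6,-3.6,1,0],[1,0.4,-0.4,0,0],[1,0,0,0,0],[1,0,0,0,0],[1,0,0,0,0]]]'
python3 look.py; python3 go.py .415 .261 .15
```

```text
time: 9.08
ee_pos: [0.4168, 0.2608, 0.3211]
orientation: [-3.142, 0.0, 1.515]
wrist_force: [0.2, -0.1, -0.7]
gripper_width: 1.003
finger_force: 0.0
[0.4215 0.3451 0.3004]
[315.2 205.4] [302 193  27  26 554] [0.4162 0.2586] [0.4165 0.2626] [0.4167 0.2667] [0.417  0.2707]
[532.2 229.1] [ 505  209   75   51 1467] [0.6269 0.2224] [0.6173 0.2282] [0.6077 0.2339] [0.5981 0.2397]
t 9.1333 tool cm [ 0.02 -0.21  0.  ] dyaw -0.0005 roll/pitch [3.1414e+00 2.0000e-04] w 1.0013141700007524 ff 0.0
```

The enlarged crop puts V22 within about 1 mm of its pad centre. Next is V28.

```bash
python3 -m jog '[[[1,0,-0.03,3,0],[1,0,0,4,0],[0.6,0,0,3,0],[0.4,0,0,1.5,0],[0,0,0,0.5,0],[-0.5,0,0,0,0],[-1,0,0,0,0],[-1,0,0,0,0],[-1,0,0,0,0],[-1,0,0,0,0],[-1,0,0,0,0],[-1,0,0,0,0]]]' 12
python3 -m jog '[[[-1,0,0,0,0],[-1,0,0,0,0],[-1,0,0,0,0],[-1,0,0,0,0]]]' 15; python3 go.py .4165 .2605 .03
```

```text
time: 10.13
ee_pos: [0.4157, 0.2612, 0.2019]
orientation: [3.141, -0.001, 1.516]
wrist_force: [0.0, -0.3, 0.3]
gripper_width: 0.356
finger_force: 0.0
time: 10.47
ee_pos: [0.4157, 0.2612, 0.2016]
orientation: [3.141, -0.0, 1.516]
wrist_force: [-1.4, 0.3, 2.7]
gripper_width: 0.288
finger_force: 15.0
t 10.4667 tool cm [-0.07  0.08  0.03] dyaw 0.0008 roll/pitch [ 3.1413e+00 -2.0000e-04] w 0.28848000458343226 ff 15.000272691249847
```

```bash
python3 -m jog '[[[-1,0,0,-1,0],[-1,0,0,-3,0],[-1,0,0,-3,0],[-1,0,0,0,0],[-1,0,0,0,0]]]'; python3 go.py .6609 .067 .09
```

```text
time: 10.88
ee_pos: [0.4163, 0.2615, 0.2738]
orientation: [3.137, -0.002, 1.516]
wrist_force: [-0.7, 0.4, -0.5]
gripper_width: 0.292
finger_force: 15.0
t 10.8833 tool cm [-18.08  25.49   1.32] dyaw 0.0009 roll/pitch [ 3.1372e+00 -2.4000e-03] w 0.291765506210317 ff 15.000037997961044
```

```bash
python3 -m jog '[[[-1,-1,1.5,0,0],[-1,-2.2,3.1,0,0],[-1,-2.2,3.1,0,0],[-1,-2.2,3.1,0,0],[-1,-2.2,3.1,0,0],[-1,-2.2,3.1,0,0],[-1,-2.2,3.1,0,0],[-1,-2.2,3.1,0,0],[-1,-1.6,2.2,0,0],[-1,0,0,0,0],[-1,0,0,0,0],[-1,0,0,0,0]]]'; python3 go.py .6609 .067 .0393
```

```text
time: 11.88
ee_pos: [0.6584, 0.0676, 0.2694]
orientation: [-3.138, -0.0, 1.516]
wrist_force: [-0.1, -1.0, -0.6]
gripper_width: 0.293
finger_force: 15.0
t 11.8833 tool cm [-0.05  0.28  5.88] dyaw 0.0007 roll/pitch [-3.138e+00 -1.000e-04] w 0.29338700395709894 ff 15.000007152557373
```

```bash
python3 -m jog '[[[-1,-0.05,0.2,1.5,0],[-1,0,0,2,0],[-1,0,0,1.5,0],[-1,0,0,0.3,0],[-1,0,0,0,0],[-1,0,0,0,0],[-1,0,0,0,0]]]'; python3 go.py .6609 .067 .0393
```

```text
time: 12.47
ee_pos: [0.6616, 0.0671, 0.2193]
orientation: [3.14, -0.0, 1.516]
wrist_force: [-0.0, 0.5, -0.9]
gripper_width: 0.295
finger_force: 15.0
t 12.4667 tool cm [-0.01 -0.08  0.87] dyaw 0.0011 roll/pitch [ 3.1398e+00 -2.0000e-04] w 0.2952240447426664 ff 15.00000312924385
```

```bash
python3 -m jog '[[[-1,0,-0.06,0.3,0],[-1,0,0,0.2,0],[-1,0,0,0.15,0],[-1,0,0,0,0],[-1,0,0,0,0],[-1,0,0,0,0]]]'; python3 -m jog '[[[-1,0,0,0.1,0],[-1,0,0,0,0],[-1,0,0,0,0]]]'; python3 -m jog '[[[-1,0,0,0.1,0],[-1,0,0,0,0],[-1,0,0,0,0]]]'
```

```text
time: 12.97
ee_pos: [0.6607, 0.0668, 0.2118]
orientation: [3.142, -0.0, 1.516]
wrist_force: [0.2, -0.3, -0.1]
gripper_width: 0.294
finger_force: 15.0
time: 13.22
ee_pos: [0.6607, 0.0668, 0.2107]
orientation: [-3.142, -0.0, 1.516]
wrist_force: [-0.2, 0.6, 0.3]
gripper_width: 0.291
finger_force: 15.0
time: 13.47
ee_pos: [0.6608, 0.0669, 0.2106]
orientation: [-3.142, 0.0, 1.516]
wrist_force: [-3.9, -0.7, 5.7]
gripper_width: 0.291
finger_force: 15.0
```

```bash
python3 -m jog '[[[-0.2,0,0,0,0],[0,0,0,0,0],[0.3,0,0,0,0],[0.3,0,0,0,0],[0.5,0,0,0,0],[0.5,0,0,-1,0],[1,0,0,-2,0],[1,0,0,-4,0],[1,0,0,-4,0],[1,0,0,-2,0],[1,0,0,0,0],[1,0,0,0,0]]]'
python3 - <<'E'
from h import *
from cell import ctrl
d=ctrl.snapshot('wrist');im=d['img'][110:260,260:380]
cv2.imwrite('pics/c3.png',cv2.resize(im[:,:,::-1],None,fx=4,fy=4,interpolation=0))
E
python3 go.py .457 -.241 .17
```

```text
time: 14.47
ee_pos: [0.6611, 0.0669, 0.3429]
orientation: [3.137, -0.0, 1.516]
wrist_force: [-0.2, 0.7, -0.3]
gripper_width: 0.996
finger_force: 0.0
t 14.5167 tool cm [-31.85 -18.63  -0.12] dyaw 0.0008 roll/pitch [ 3.1409 -0.    ] w 0.9980274775244081 ff 0.0
```

View pics/c3.png

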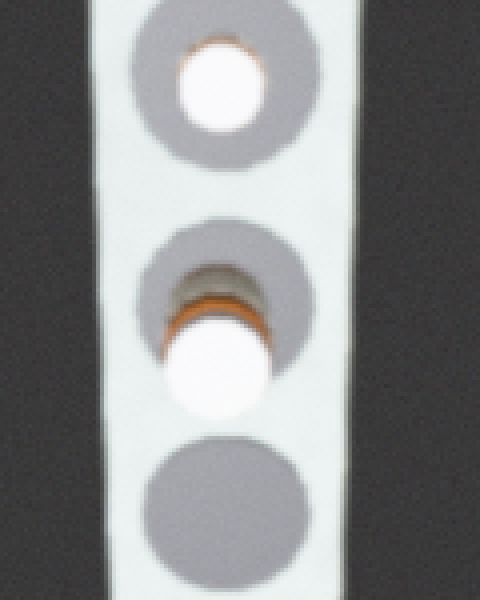

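V28 stands on pad b, with its cap at about (314.5,202) and the pad at about (316,186). V22 is on pad a at (315.5,131.5). Next I fetch V34.

```bash
python3 - <<'E'
from h import *
from cell import ctrl
d=ctrl.snapshot('wrist')
print(ray(d,(314.5,202.2),.065),ray(d,(316.2,186.3),.009));print(ray(d,(315.5,131.8),.053),ray(d,(316.5,127.8),.009))
E
python3 -m jog '[[[1,-1.5,-1,0,0],[1,-3.5,-2,0,0],[1,-3.5,-2,0,0],[1,-3.5,-2,0,0],[1,-3.5,-2,0,0],[1,-3.5,-2,0,0],[1,-3.5,-2,0,0],[1,-3.5,-2,0,0],[1,-3.5,-2,0,0],[1,-2.3,-1.6,0,0],[1,0,0,0,0],[1,0,0,0,0]]]'
python3 look.py; python3 go.py .457 -.241 .036
```

```text
[0.65970877 0.06853922] [0.66147427 0.06912159]
[0.66410622 0.13231867] [0.66522116 0.13328485]
time: 15.57
ee_pos: [0.4562, -0.2412, 0.3376]
orientation: [-3.138, -0.002, 1.513]
wrist_force: [0.6, 0.6, 0.4]
gripper_width: 0.997
finger_force: 0.0
[ 0.461  -0.1568  0.3172]
[325.7   6.4] [304   0  45  17 547] [ 0.4733 -0.0743] [ 0.4727 -0.0779] [ 0.4722 -0.0815] [ 0.4717 -0.0851]
[318.9  28. ] [302  11  45  27 300] [ 0.4667 -0.0898] [ 0.4665 -0.0927] [ 0.4662 -0.0957] [ 0.466  -0.0986]
[299.9 125.2] [285 109  31  33 797] [ 0.4447 -0.1687] [ 0.4454 -0.1682] [ 0.4461 -0.1676] [ 0.4469 -0.1671]
[319.  204.6] [302 188  35  34 929] [ 0.4583 -0.2476] [ 0.4584 -0.2436] [ 0.4586 -0.2397] [ 0.4587 -0.2357]
[522.5 248.7] [ 484  234   74   31 1478] [ 0.6715 -0.3089] [ 0.6622 -0.3023] [ 0.653  -0.2956] [ 0.6437 -0.2889]
[633.  260.3] [624 236  16  46 519] [ 0.792  -0.3295] [ 0.7775 -0.3219] [ 0.763  -0.3144] [ 0.7484 -0.3068]
[328.9 265.4] [311 248  35  38 424] [ 0.4653 -0.3176] [ 0.4651 -0.3106] [ 0.4649 -0.3035] [ 0.4647 -0.2964]
[388.6 281.6] [377 277  23   9 162] [ 0.5304 -0.3415] [ 0.5274 -0.3334] [ 0.5243 -0.3253] [ 0.5213 -0.3172]
[313.3 304.8] [ 160  296  312   51 4949] [ 0.4454 -0.3672] [ 0.4461 -0.3579] [ 0.4468 -0.3487] [ 0.4475 -0.3394]
[399.  325.1] [381 316  37  24 205] [ 0.5435 -0.4006] [ 0.5399 -0.3899] [ 0.5363 -0.3792] [ 0.5326 -0.3685]
t 15.6167 tool cm [-0.08  0.05 13.06] dyaw -0.0006 roll/pitch [-3.139e+00 -2.100e-03] w 1.0004572824990687 ff 0.0
```

```bash
python3 -m jog '[[[1,0,0.15,3,0],[1,0,0,4,0],[0.6,0,0,3.5,0],[0.4,0,0,2,0],[0,0,0,0.5,0],[-0.5,0,0,0,0],[-1,0,0,0,0],[-1,0,0,0,0],[-1,0,0,0,0],[-1,0,0,0,0],[-1,0,0,0,0],[-1,0,0,0,0]]]' 18
python3 -m jog '[[[-1,0,0,0,0],[-1,0,0,0,0],[-1,0,0,0,0]]]' 18; python3 go.py .4585 -.2413 .036
```

```text
time: 16.62
ee_pos: [0.4591, -0.2407, 0.2105]
orientation: [3.141, 0.001, 1.516]
wrist_force: [-0.3, 0.0, 1.3]
gripper_width: 0.36
finger_force: 3.2
time: 16.87
ee_pos: [0.4592, -0.2408, 0.2105]
orientation: [3.141, 0.0, 1.516]
wrist_force: [-1.2, 0.4, 5.4]
gripper_width: 0.352
finger_force: 18.0
t 16.8667 tool cm [-0.06 -0.07  0.32] dyaw 0.0007 roll/pitch [3.1409e+00 4.0000e-04] w 0.35155931966243914 ff 18.001338243484497
```

```bash
python3 -m jog '[[[-1,0,0,-1,0],[-1,0,0,-3,0],[-1,0,0,-3.5,0],[-1,0,0,-1.8,0],[-1,0,0,0,0],[-1,0,0,0,0]]]'; python3 go.py .6583 .0017 .09
```

```text
time: 17.37
ee_pos: [0.4591, -0.2406, 0.3039]
orientation: [3.139, 0.001, 1.516]
wrist_force: [1.2, 0.1, -1.5]
gripper_width: 0.357
finger_force: 18.0
t 17.3667 tool cm [25.3  18.54  4.27] dyaw 0.0008 roll/pitch [3.1393e+00 1.3000e-03] w 0.3571294027556931 ff 17.99967795610428
```

```bash
python3 -m jog '[[[-1,1.3,1,0,0],[-1,3.1,2.3,0,0],[-1,3.1,2.3,0,0],[-1,3.1,2.3,0,0],[-1,3.1,2.3,0,0],[-1,3.1,2.3,0,0],[-1,3.1,2.3,0,0],[-1,3.1,2.3,0,0],[-1,2.3,1.44,0,0],[-1,0,0,0,0],[-1,0,0,0,0],[-1,0,0,0,0]]]'; python3 go.py .6583 .0017 .0482
```

```text
time: 18.37
ee_pos: [0.6571, 0.0017, 0.3003]
orientation: [-3.137, 0.0, 1.516]
wrist_force: [0.8, -0.6, -2.2]
gripper_width: 0.35
finger_force: 18.0
t 18.3667 tool cm [0.01 0.15 8.08] dyaw 0.001 roll/pitch [-3.1374e+00  3.0000e-04] w 0.3500472635467437 ff 17.999550998210907
```

```bash
python3 -m jog '[[[-1,0,0.1,1.5,0],[-1,0,0,2.5,0],[-1,0,0,2,0],[-1,0,0,0.9,0],[-1,0,0,0.3,0],[-1,0,0,0,0],[-1,0,0,0,0],[-1,0,0,0,0]]]'; python3 go.py .6583 .0017 .0482
```

```text
time: 19.03
ee_pos: [0.6596, 0.0015, 0.2324]
orientation: [3.139, 0.0, 1.515]
wrist_force: [1.0, 1.1, -1.7]
gripper_width: 0.352
finger_force: 18.0
t 19.0333 tool cm [ 0.01 -0.14  1.29] dyaw 0.0004 roll/pitch [3.1388 0.    ] w 0.35241960904712344 ff 17.9997119307518
```

```bash
python3 -m jog '[[[-1,0,-0.08,0.5,0],[-1,0,0,0.4,0],[-1,0,0,0.15,0],[-1,0,0,0,0],[-1,0,0,0,0],[-1,0,0,0,0]]]'; python3 -m jog '[[[-1,0,0,0.1,0],[-1,0,0,0,0],[-1,0,0,0,0]]]'; python3 -m jog '[[[-1,0,0,0.1,0],[-1,0,0,0,0],[-1,0,0,0,0]]]'
```

```text
time: 19.53
ee_pos: [0.6582, 0.0019, 0.2203]
orientation: [3.142, 0.0, 1.516]
wrist_force: [0.5, -0.1, -0.0]
gripper_width: 0.35
finger_force: 18.0
time: 19.78
ee_pos: [0.6584, 0.0019, 0.2196]
orientation: [3.141, -0.0, 1.516]
wrist_force: [0.8, 1.1, -0.0]
gripper_width: 0.352
finger_force: 18.0
time: 20.03
ee_pos: [0.6585, 0.0019, 0.2196]
orientation: [3.141, -0.0, 1.516]
wrist_force: [-2.4, 0.1, 5.3]
gripper_width: 0.356
finger_force: 18.0
```

```bash
python3 -m jog '[[[0,0,0,0,0],[0.1,0,0,0,0],[0.3,0,0,0,0],[0.5,0,0,0,0],[0.7,0,0,0,0],[0.7,0,0,-1,0],[1,0,0,-2,0],[1,0,0,-4,0],[1,0,0,-4,0],[1,0,0,-1,0],[1,0,0,0,0],[1,0,0,0,0]]]'
python3 - <<'E'
from h import *
from cell import ctrl
d=ctrl.snapshot('wrist');im=d['img'][60:260,260:380]
cv2.imwrite('pics/c4.png',cv2.resize(im[:,:,::-1],None,fx=3,fy=3,interpolation=0))
E
python3 go.py .471 -.073 .17
```

```text
time: 21.03
ee_pos: [0.6582, 0.0019, 0.3393]
orientation: [3.14, 0.0, 1.516]
wrist_force: [-0.4, -0.3, 0.2]
gripper_width: 0.997
finger_force: 0.0
t 21.0833 tool cm [ -8.51 -18.23  -0.39] dyaw 0.0008 roll/pitch [-3.1397  0.    ] w 1.0001262620694942 ff 0.0
```

View pics/c4.png

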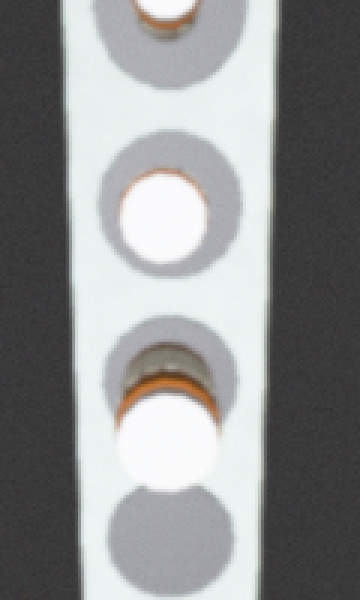

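V34 is centred on pad c: in the crop its cap is at x≈168 and the pad at x≈171. V28 is about 1.8 mm off in x, which is fine. Next is V40.

```bash
python3 -m jog '[[[1,-0.5,-1.2,0,0],[1,-1.7,-3.7,0,0],[1,-1.7,-3.7,0,0],[1,-1.7,-3.7,0,0],[1,-1.7,-3.7,0,0],[1,-1.2,-2.2,0,0],[1,0,0,0,0],[1,0,0,0,0],[1,0,0,0,0]]]'
python3 look.py; python3 go.py .472 -.0735 .042
```

```text
time: 21.83
ee_pos: [0.4718, -0.0729, 0.3368]
orientation: [-3.14, -0.001, 1.516]
wrist_force: [0.9, 0.3, 1.1]
gripper_width: 1.001
finger_force: 0.0
[0.4764 0.0115 0.3163]
[542.5 108.7] [ 523   89   40   40 1199] [0.6826 0.0018] [0.6735 0.0022] [0.6644 0.0027] [0.6553 0.0031]
[317.3 208.7] [ 297  190   41   39 1248] [ 0.4722 -0.0837] [ 0.4724 -0.0795] [ 0.4726 -0.0753] [ 0.4728 -0.0711]
[297.3 271.4] [285 262  25  22 266] [ 0.4467 -0.1549] [ 0.448  -0.1475] [ 0.4493 -0.1402] [ 0.4506 -0.1329]
t 21.8833 tool cm [-0.08 -0.   12.39] dyaw 0.0012 roll/pitch [-3.14e+00 -6.00e-04] w 1.0006830211527618 ff 0.0
```

```bash
python3 -m jog '[[[1,0,0.05,3,0],[1,0,0,4,0],[0.8,0,0,3.5,0],[0.6,0,0,1.4,0],[0.2,0,0,0.4,0],[-0.2,0,0,0,0],[-0.6,0,0,0,0],[-1,0,0,0,0],[-1,0,0,0,0],[-1,0,0,0,0],[-1,0,0,0,0],[-1,0,0,0,0]]]' 22
python3 -m jog '[[[-1,0,0,0,0],[-1,0,0,0,0]]]' 22; python3 go.py .4728 -.0729 .042
```

```text
time: 22.88
ee_pos: [0.4727, -0.0731, 0.2163]
orientation: [3.14, 0.0, 1.516]
wrist_force: [-0.3, 0.3, 3.1]
gripper_width: 0.418
finger_force: 22.0
time: 23.05
ee_pos: [0.4728, -0.0731, 0.2163]
orientation: [3.14, 0.0, 1.516]
wrist_force: [-0.7, -0.1, 5.2]
gripper_width: 0.421
finger_force: 22.0
t 23.05 tool cm [0.02 0.   0.3 ] dyaw 0.0008 roll/pitch [3.1401e+00 3.0000e-04] w 0.4213738849962258 ff 22.001639306545258
```

```bash
python3 -m jog '[[[-1,0,0,-1,0],[-1,0,0,-3,0],[-1,0,0,-1.5,0],[-1,0,0,0,0],[-1,0,0,0,0]]]'; python3 go.py .6548 -.0632 .09
```

```text
time: 23.47
ee_pos: [0.4724, -0.0731, 0.271]
orientation: [3.14, 0.0, 1.516]
wrist_force: [0.0, 0.1, -0.5]
gripper_width: 0.418
finger_force: 22.0
t 23.4667 tool cm [ 1.99 18.16  1.  ] dyaw 0.0007 roll/pitch [3.1397e+00 4.0000e-04] w 0.4181445778506858 ff 21.998703181743622
```

```bash
python3 -m jog '[[[-1,0.2,1.5,0,0],[-1,0.4,3.6,0,0],[-1,0.4,3.6,0,0],[-1,0.4,3.6,0,0],[-1,0.4,3.6,0,0],[-1,0.2,2.2,0,0],[-1,0,0,0,0],[-1,0,0,0,0],[-1,0,0,0,0],[-1,0,0,0,0]]]'; python3 go.py .6548 -.0632 .054
```

```text
time: 24.3
ee_pos: [0.6527, -0.063, 0.2689]
orientation: [-3.139, -0.0, 1.516]
wrist_force: [-1.0, -0.9, -0.7]
gripper_width: 0.419
finger_force: 22.0
t 24.3 tool cm [-0.01  0.22  4.36] dyaw 0.0006 roll/pitch [-3.1387e+00 -2.0000e-04] w 0.419202760188597 ff 21.998678147792816
```

```bash
python3 -m jog '[[[-1,0,0.1,1.5,0],[-1,0,0,1.5,0],[-1,0,0,0.5,0],[-1,0,0,0,0],[-1,0,0,0,0],[-1,0,0,0,0],[-1,0,0,0,0]]]'; python3 go.py .6548 -.0632 .054
```

```text
time: 24.88
ee_pos: [0.6555, -0.0631, 0.236]
orientation: [3.14, 0.0, 1.516]
wrist_force: [0.2, -0.5, -1.5]
gripper_width: 0.418
finger_force: 22.0
t 24.8833 tool cm [-0.01 -0.07  1.07] dyaw 0.0008 roll/pitch [3.1403e+00 2.0000e-04] w 0.418017876483253 ff 21.99870854616165
```

```bash
python3 -m jog '[[[-1,0,-0.06,0.4,0],[-1,0,0,0.3,0],[-1,0,0,0.15,0],[-1,0,0,0,0],[-1,0,0,0,0],[-1,0,0,0,0]]]'; python3 -m jog '[[[-1,0,0,0.1,0],[-1,0,0,0,0],[-1,0,0,0,0]]]'; python3 -m jog '[[[-1,0,0,0.1,0],[-1,0,0,0,0],[-1,0,0,0,0]]]'
```

```text
time: 25.38
ee_pos: [0.6546, -0.063, 0.2268]
orientation: [3.142, 0.0, 1.516]
wrist_force: [-0.5, 0.1, -0.9]
gripper_width: 0.416
finger_force: 22.0
time: 25.63
ee_pos: [0.6546, -0.063, 0.2258]
orientation: [3.142, 0.0, 1.516]
wrist_force: [0.1, 0.2, -0.5]
gripper_width: 0.416
finger_force: 22.0
time: 25.88
ee_pos: [0.6547, -0.063, 0.2253]
orientation: [3.141, 0.0, 1.516]
wrist_force: [-1.4, 0.4, 3.2]
gripper_width: 0.416
finger_force: 22.0
```

Contact. I release, rise and back away toward the robot, then check.

```bash
python3 -m jog '[[[0.1,0,0,0,0],[0.2,0,0,0,0],[0.4,0,0,0,0],[0.6,0,0,0,0],[0.8,0,0,0,0],[0.8,0,0,-1,0],[1,0,0,-2,0],[1,0,0,-4,0],[1,0,0,-4,0],[1,0,0,-2,0],[1,0,0,0,0]]]'
python3 -m jog '[[[1,0,-3,0,0],[1,0,-4,0,0],[1,0,-4,0,0],[1,0,-4,0,0],[1,0,-4,0,0],[1,0,-4,0,0],[1,0,-4,0,0],[1,0,0,0,0],[1,0,0,0,0]]]'
python3 - <<'E'
from h import *
from cell import ctrl
a=ctrl.snapshot('top')['img'][120:260,170:430,::-1];b=ctrl.snapshot('side')['img'][120:290,250:510,::-1]
cv2.imwrite('pics/f.png',cv2.resize(np.vstack([a,b]),None,fx=1.9,fy=1.9,interpolation=2))
E
```

```text
time: 26.8
ee_pos: [0.6561, -0.0632, 0.3637]
orientation: [3.128, 0.002, 1.516]
wrist_force: [0.6, -0.8, -0.2]
gripper_width: 1.0
finger_force: 0.0
time: 27.55
ee_pos: [0.3829, -0.0478, 0.3545]
orientation: [3.14, 0.0, 1.515]
wrist_force: [0.2, 0.2, 0.3]
gripper_width: 0.998
finger_force: 0.0
```

View pics/f.png

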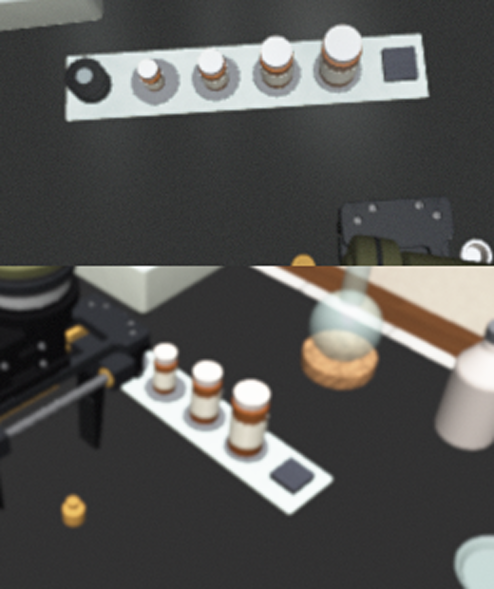

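The top view shows all four vials upright and in order on their pads, from reader to block at crop x≈150, 213, 277 and 341. The gripper is clear of them.

```bash
python3 -c "from cell import ctrl;print(ctrl.hand_in())"
```

```text
the job is handed in; nothing more can be done
None
```

The four vials stand upright on the pads, smallest by the reader to largest by the steel block, all released; V22, V28 and V34 measured or looked within about 2 mm of centre, V40 was checked only by eye, and I handed the job in at about 28 s.

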